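# Show the underside of a glued wagon

## Robot

A 7-joint arm with a two-finger parallel gripper is mounted at the origin on the work surface. World frame = base frame: x ahead of the robot, y to its left, z up, the work surface at z = 0. Lengths are in m, angles in rad, forces in N, time in s.
With the tool pointing down it reaches from about 0.4 to 0.85 m from the base axis. Payload 4.5 kg.
Tool frame: the origin (TCP) lies where the fingers leave the gripper's body, on its centre line; the fingertips stand 64 mm ahead of it and the grasp point (between the pads) lies 45 mm ahead of it; z points along the fingers, y is the line along which they close (so a half turn about z gives the same grasp; the last joint's range is limited). The gripper opens to 88 mm and grips with 3 to 60 N. Pads are 18 mm wide; open, the fingers measure 123 mm over their backs; the gripper's body (75 mm by 187 mm) begins 45 mm behind the grasp point.
Start: joints at [1.3, 0.689, -0.195, 1.565, 0.157, 0.902, -0.215], TCP at [0.188, -0.596, 0.303] pointing down, gripper open.
Joint ranges: [-3.01, 3.01], [-0.46, 2.08], [-1.47, 1.51], [0.13, 2.56], [-1, 4.14], [0.04, 2.09], [-2.66, 2.66]. Speed limits (rad/s): [2.57, 2.57, 3.14, 3.14, 3.14, 3.14, 3.14].

## Interface

Orientations are given as a unit quaternion [x, y, z, w].
In Python, from plant import r gives the robot as it stands.
- The arm moves only by the tool play_rows, never from a script. Its arguments are lists of equal length, an entry for each row: "translation": the shift along the tool's x, y, z in m, a list of three; "delta_rot": the turn, a rotation vector about the tool's x, y, z in degrees, a list of three; "grip": the opening, from -1 (shut) to 1 (fully open). In form: {"translation": [[x, y, z], ...], "delta_rot": [[rx, ry, rz], ...], "grip": [grip, ...]}. A call has 1 to 20 rows; each row shifts and turns the commanded pose from where the row before left it, along the tool's axes as they then stand; what a row does not reach is not made up. A row lasts 1/8 s, in which the tool goes at most 62.5 mm and 10.7 degrees, less where a joint would pass 70% of its speed; a pose out of reach is approached as far as the arm can. A call with a gripper value outside its range is refused whole. The fingers move at their own pace and stop on an object; "squeeze" is the grip in N (left out, the last holds). Time passes only in rows, so rows that do not move let the fingers close. It gives the time, the measured TCP pose, the force, the opening and the grip force at its end, in the units of the state.
- r.get_state(): the state, without advancing time (a new reading comes with each control period).
- r.snapshot(name): name is "scene" or "top" or "wrist"; returns the picture (384x512x3 uint8, blue, green, red); there is no depth.
- r.get_calibration(name): a dict with "intrinsics" (3x3 intrinsics, pixels), "k1" (the pictures are not rectified: a ray, as slopes to the right and down, at radius r is drawn at 1 + k1 r^2 times it, then the intrinsics apply), "eye" and "rotation" of the camera in the world. Camera axes: x right, y up, looking along -z (the intrinsics and any distortion apply to the point x, -y, -z); pixel columns grow to the right and rows downward; lengths in m; the calibration is good to about 2 mm. A picture is of the moment at which its call begins: read the wrist's pose just before it. get_calibration takes no time and is no camera call; for the wrist camera it gives the pose at the moment of the call.
- r.finish_job(): hands the job in; it is judged then, once.
Trained networks look in the newest picture that a camera, given by its name, has taken for a name from the list of things; names that differ only in an ending like _2 or _b are one class to them, and where a whole thing is asked for, a point or a joint stands for the part that bears it (a point fixed in the world has none). Each returns a list of dicts, best first, with "confidence" (0 to 1); they miss things now and then, are a little off and sometimes report something else, mostly with a low value. They report only what shows in the picture. A call takes as long as a camera call. They do not tell look-alikes from the thing itself.
- r.look_for(camera, target): "point" ([x, y, z] in m, in world coordinates, good to about 4 mm: the middle of the surface that is visible of it).
- r.silhouettes(camera, target): "pixels" (384x512 bool, what is visible of it).
The state is a dict: "clock": time; "q": joint angles; "qd": joint speeds; "joint_torque": joint torques, N m; "tool_pos": TCP position; "eef_rot": TCP orientation; "contact_force": force on the tool from outside, world axes, zero at the start; "moment": the same for the moment, N m; "opening": opening from 0.0 (shut) to 1.0 (fully open); "finger_force": force on a finger pad.
Only numpy, scipy, OpenCV 4.12 (cv2) and the standard library are available. Lean on these libraries where they do the work, as an engineer would, in place of code of your own. Each camera call takes 0.05 s, during which the arm holds its last target. There are 200 camera calls.

## Task

The roof glue on the model boxcar has set. Lift the steel weight off its roof and set it down gently, the same way up, in the empty half of the wooden tray beside its twin; then draw the wagon straight up, level, out of the foam cradle on the free-spinning work stand, and only when it is clear turn it through about a right angle (on its side or on end, as you like) so that its wheels face me: I stand across the bench from the robot. Finish holding it there, still, at least 20 cm above the bench top, and leave everything else where it is.

Things in the scene. Friction and masses are not known exactly. Their poses are not given: they have to be found in the camera images.
- wagon: dark red model boxcar, flat grey roof, 0.14 kg, loose. Body 150 (own x, lengthways) x 36 (y) mm, plain rigid sides from z 14 to 48 mm; wheels under both ends, couplers out to x +-89. Origin: mid-length, foot of the wheels; own z up through the roof. Both ends alike. At first it stands on its wheels lengthways in the cradle, middle within 4 mm of the spin axis, origin 48 mm above the bench.
- weight: bright steel bar 75 (own x) x 25 (y) x 32 mm (z), three dark holes in each side, about 0.4 kg, loose. Origin: centre of its underside. At first it lies lengthways on the wagon's roof (underside 96 mm above the bench) within 8 mm of its middle. The wagon below is wider (36 mm): fingers closing on the weight must stay above the roof.
- turntable: free-spinning aluminium plate, 196 mm diameter, of the work stand. Origin: on the spin axis 22 mm above the bench. The cradle fixed on it: two blue saddles (rigid) at own x 39 to 79 and -79 to -39 mm, 72 mm wide (y), with a 40 mm wide notch along x; notch floor 26 mm, saddle tops 52 mm above the origin. The 78 mm between them is open at both sides, down to 18 mm above the origin.
- tray: low open wooden tray with cork floor, fixed; 136 (own x) x 170 (own y) mm outside, walls 5 mm thick and 12 mm high, floor 5 mm above the bench. Origin: centre of its underside. The twin weight lies along own x at about y = +35 mm; the empty half is at own y below 0 (middle at y = -38 mm).
- twin: second steel weight like the first (75 x 25 x 32 mm), lying loose in the tray; origin: centre of its underside. Leave alone
- screwdriver: red-handled screwdriver, 170 mm long, lying loose on the bench. Leave alone
- pot_green: small green paint pot with a white cap, 33 mm diameter, 54 mm tall, loose; origin: centre of its underside. A bystander: leave alone
- pot_yellow: small yellow paint pot with a white cap, 33 mm diameter, 54 mm tall, loose; origin: centre of its underside. A bystander: leave alone
- pot_blue: small blue paint pot with a white cap, 33 mm diameter, 54 mm tall, loose; origin: centre of its underside. A bystander: leave alone
- caliper: digital caliper, 220 mm long, lying flat on the bench, loose. Leave alone
- tumbler: blue plastic tumbler, 72 mm across the rim, 105 mm tall, loose; origin: centre of its underside. Leave alone
- front (a point): a point in the air over the far part of the bench, 780 mm straight ahead of the robot base and 300 mm above the bench (nothing to see there); its x axis is level and points straight away from the robot, to the person across the bench
Mind the look-alikes: they are no part of the job. Of the things that look like the tray, the largest one is meant.

How it is judged:
By the outcome, as a careful person would: the job done as asked, in the order asked, and still so for the second after the job is handed in, while the arm keeps its last pose, push and grip.
It also fails if it takes over 58 s, if anything falls off the work surface, if the arm or the gripper's body presses on something with over 40 N, if the wrist force passes 120 N, or if a joint passes its speed limit or range.

## Working session

There is one attempt and no reset: what is moved stays moved. The work goes in short steps, Python scripts to look and compute and a tool call to move; the robot and the scene stay as the last step left them, time stands still between calls to the robot, and variables do not carry over. Pictures are saved under pics/ and viewed, at most 10 in all, crops included, and the job is handed in when it is done.

Besides the shell and the picture viewer there is one more tool, called after ">>>" by a JSON object that holds its "api" and its "payload", one argument or row to a line. play_rows: Moves the arm, as the interface text tells. Its arguments: {"type":"object","properties":{"translation":{"type":"array","items":{"type":"array","items":{"type":"number"}}},"delta_rot":{"type":"array","items":{"type":"array","items":{"type":"number"}}},"grip":{"type":"array","items":{"type":"number"}},"squeeze":{"type":"number"}},"required":["translation","delta_rot","grip"]}

```bash
mkdir -p pics; ls
python3 - <<'E'
from plant import r
import cv2,numpy as np
s=r.get_state();print(s)
for n in("scene","top"):
    im=r.snapshot(n);cv2.imwrite(f"pics/{n}0.png",im)
    c=r.get_calibration(n);print(n,c)
    for t in("wagon","weight","turntable","tray","tumbler","pot_green","pot_yellow","pot_blue","screwdriver","caliper"):
        print(t,[(np.round(d["point"],3).tolist(),round(d["confidence"],2)) for d in r.look_for(n,t)])
a=cv2.imread("pics/scene0.png");b=cv2.imread("pics/top0.png")
cv2.imwrite("pics/both.png",cv2.resize(b,(800,600)))
E
```

```text
pics
{'clock': 0.0, 'q': array([ 1.29979981,  0.69000275, -0.19453237,  1.56636652,  0.15729605,
        0.90248464, -0.21511081]), 'qd': array([ 0.00096775, -0.00029503, -0.00032838,  0.00068809, -0.00123633,
       -0.00231447,  0.00036046]), 'joint_torque': array([ 2.41956486e-04, -5.27550352e+01, -1.26652591e+00, -1.53420603e+01,
       -5.25820919e-02,  6.84370825e-03,  1.85948675e-04]), 'tool_pos': array([ 0.18737471, -0.59570058,  0.30189268]), 'eef_rot': array([ 9.88402724e-01,  1.51852501e-01, -1.99974275e-04, -9.12655411e-04]), 'contact_force': array([-0.70733336, -0.2873075 ,  0.87048398]), 'moment': array([-0.03751094, -0.05794541,  0.03415654]), 'finger_force': 0.0, 'opening': 1.0034872192849529}
scene {'intrinsics': array([[445.91198821,   0.        , 252.91908702],
       [  0.        , 445.91198821, 187.60322329],
       [  0.        ,   0.        ,   1.        ]]), 'k1': 0.03741088910796148, 'eye': array([1.19094674, 0.87934255, 1.00154211]), 'rotation': array([0.14692566, 0.42481361, 0.84754521, 0.2821584 ])}
wagon [([0.509, -0.186, 0.097], 0.47)]
weight [([0.493, -
[... 598 characters left out ...]
19557901321229, 'eye': array([0.4117213 , 0.02568323, 1.58961958]), 'rotation': array([-0.02419332,  0.03701305,  0.71637105, -0.69631691])}
wagon [([0.476, -0.218, 0.094], 0.86)]
weight [([0.478, -0.241, 0.126], 0.45)]
turntable [([0.481, -0.234, 0.035], 0.93)]
tray [([0.314, 0.14, 0.004], 0.81), ([0.695, 0.388, 0.005], 0.77), ([0.547, 0.165, 0.007], 0.71)]
tumbler [([0.463, 0.473, 0.056], 0.7)]
pot_green [([0.396, 0.008, 0.056], 0.64)]
pot_yellow [([0.708, 0.21, 0.05], 0.51)]
pot_blue [([0.724, -0.237, 0.055], 0.44), ([0.479, -0.236, 0.036], 0.39)]
screwdriver [([0.767, 0.013, 0.023], 0.72), ([0.528, 0.2, 0.035], 0.62)]
caliper [([0.506, -0.474, 0.005], 0.91), ([0.398, 0.01, 0.054], 0.24)]
```

View pics/both.png

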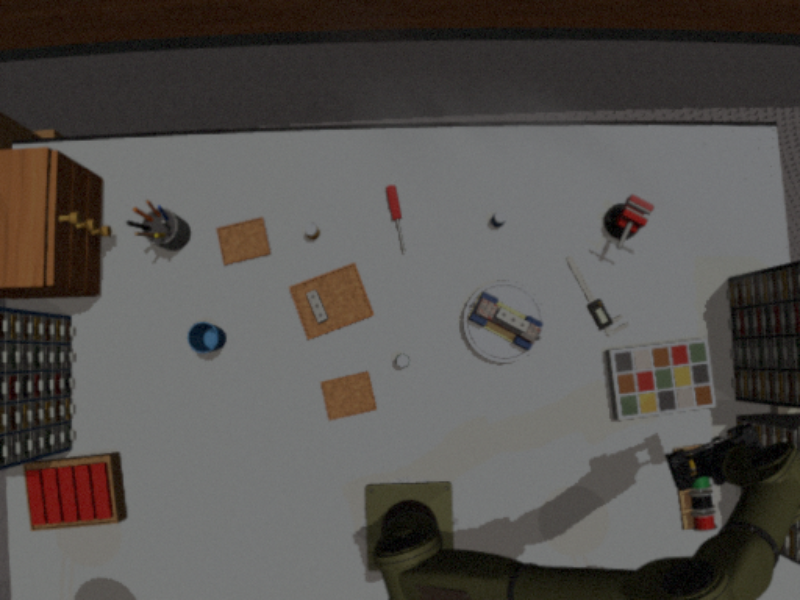

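View pics/scene0.png

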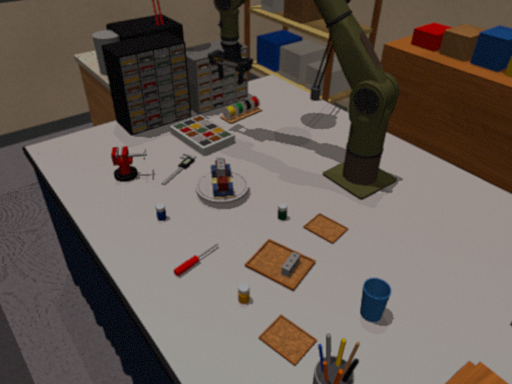

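Tray look-alikes in the top view (800 px scale) are at (244,241), (332,300) and (349,395). The one at (332,300), world (0.55,0.165), is the largest and holds the twin, so that is the tray meant. The wagon, with the weight on top, is at (505,320) and runs at about 60° yaw. I'll move above it and look with the wrist camera.

```bash
cat > h.py <<'E'
from plant import r
import cv2,numpy as np,json
from scipy.spatial.transform import Rotation as R
def down(yaw): # tool pointing down, tool x at world yaw (deg)
    a=np.radians(yaw); return R.from_matrix(np.array([[np.cos(a),np.sin(a),0],[np.sin(a),-np.cos(a),0],[0,0,-1]]).T.T)
def ray(cal,uv):
    K=cal["intrinsics"];uv=np.atleast_2d(np.array(uv,float))
    d=np.c_[(uv[:,0]-K[0,2])/K[0,0],(uv[:,1]-K[1,2])/K[1,1]]
    s=d.copy()
    for _ in range(20): s=d/(1+cal["k1"]*(s**2).sum(1,keepdims=True))
    return R.from_quat(cal["rotation"]).apply(np.c_[s[:,0],-s[:,1],-np.ones(len(s))])
def onz(cal,uv,z):
    d=ray(cal,uv);e=np.array(cal["eye"]);return e+d*((z-e[2])/d[:,2])[:,None]
def proj(cal,P):
    K=cal["intrinsics"];p=R.from_quat(cal["rotation"]).inv().apply(np.atleast_2d(P)-cal["eye"])
    s=np.c_[p[:,0],-p[:,1]]/-p[:,2:];s=s*(1+cal["k1"]*(s**2).sum(1,keepdims=True))
    return np.c_[s[:,0]*K[0,0]+K[0,2],s[:,1]*K[1,1]+K[1,2]]
def plan(pos,rot,n,start=None): # straight move, per-row tool-frame steps
    s=r.get_state();p0=np.array(s["tool_pos"]);R0=R.from_quat(s["eef_rot"])
    if start: p0,R0=np.array(start[0]),start[1]
    w=(R0.inv()*rot).as_rotvec()/n;step=(np.array(pos)-p0)/n
    print("rows",n,"rot/row",np.degrees(w).round(2).tolist())
    print([ (R0*R.from_rotvec(w*i)).inv().apply(step).round(4).tolist() for i in range(n)])
E
python3 - <<'E'
from h import *
c=r.get_calibration("wrist");s=r.get_state()
T=R.from_quat(s["eef_rot"]);print("eye in tool",T.inv().apply(c["eye"]-s["tool_pos"]),"rot in tool\n",(T.inv()*R.from_quat(c["rotation"])).as_matrix().round(3),c["intrinsics"][0],c["k1"])
plan([.48,-.235,.36],down(61),12)
E
```

```text
eye in tool [ 0.06471977 -0.00177974 -0.08176834] rot in tool
 [[-0.     0.966  0.257]
 [ 1.     0.     0.   ]
 [ 0.     0.257 -0.966]] [345.47782824   0.         250.66659331] -0.09501791319214319
rows 12 rot/row [0.0, -0.0, -3.63]
[[0.0323, -0.0214, -0.0048], [0.0336, -0.0193, -0.0048], [0.0347, -0.0171, -0.0048], [0.0357, -0.0149, -0.0048], [0.0366, -0.0126, -0.0048], [0.0373, -0.0103, -0.0048], [0.0379, -0.0079, -0.0048], [0.0383, -0.0055, -0.0048], [0.0386, -0.0031, -0.0048], [0.0387, -0.0006, -0.0048], [0.0387, 0.0018, -0.0048], [0.0385, 0.0043, -0.0048]]
```

>>> {"api": "play_rows", "payload": {
  "translation": [
    [0.032,-0.021,-0.005],
    [0.034,-0.019,-0.005],
    [0.035,-0.017,-0.005],
    [0.036,-0.015,-0.005],
    [0.037,-0.013,-0.005],
    [0.037,-0.01,-0.005],
    [0.038,-0.008,-0.005],
    [0.038,-0.006,-0.005],
    [0.039,-0.003,-0.005],
    [0.039,-0.001,-0.005],
    [0.039,0.002,-0.005],
    [0.039,0.004,-0.005],
    [0,0,0],
    [0,0,0]
  ],
  "delta_rot": [
    [0,0,-3.6],
    [0,0,-3.6],
    [0,0,-3.6],
    [0,0,-3.6],
    [0,0,-3.6],
    [0,0,-3.6],
    [0,0,-3.6],
    [0,0,-3.6],
    [0,0,-3.6],
    [0,0,-3.6],
    [0,0,-3.6],
    [0,0,-3.6],
    [0,0,0],
    [0,0,0]
  ],
  "grip": [1,1,1,1,1,1,1,1,1,1,1,1,1,1],
  "squeeze": 30
}}

```text
clock: 2.85
tool_pos: [0.4812, -0.2352, 0.3625]
eef_rot: [0.863, 0.504, -0.001, 0.0]
contact_force: [-0.2, -0.2, -0.1]
opening: 1.007
finger_force: 0.0
```

Run:
```python
from h import *
s=r.get_state();print(s["tool_pos"],R.from_quat(s["eef_rot"]).as_matrix().round(3).tolist(),s["contact_force"],s["q"].round(2))
c=r.get_calibration("wrist");im=r.snapshot("wrist");cv2.imwrite("pics/w1.png",im);print(c)
for t in("weight","wagon","turntable"):
    for d in r.silhouettes("wrist",t)[:2]:
        m=d["pixels"].astype(np.uint8);cs=max(cv2.findContours(m,0,2)[0],key=cv2.contourArea)
        print(t,d["confidence"],m.sum(),cv2.minAreaRect(cs))
        if m.sum()>100:
            z={"weight":.128,"wagon":.096,"turntable":.022}[t]
            P=onz(c,cs[:,0],z)[:,:2].astype(np.float32)
            print("  rect on plane",cv2.minAreaRect(P*1000)); np.save(f"{t}.npy",m)
```

```text
[ 0.48117949 -0.23518429  0.36254296] [[0.491, 0.871, -0.001], [0.871, -0.491, -0.001], [-0.001, -0.0, -1.0]] [-0.19035257 -0.22057187 -0.08682933] [ 0.63  0.52 -0.42  1.75  0.25  0.93 -0.4 ]
{'intrinsics': array([[345.47782824,   0.        , 250.66659331],
       [  0.        , 345.47782824, 193.37032198],
       [  0.        ,   0.        ,   1.        ]]), 'k1': -0.09501791319214319, 'eye': array([ 0.51214021, -0.17655123,  0.44422019]), 'rotation': array([-0.1255637 ,  0.03346632, -0.25159993,  0.9590679 ])}
weight 0.87 2208 ((252.5, 179.0), (82.0, 27.0), 90.0)
  rect on plane ((478.3956298828125, -239.70034790039062), (79.01493835449219, 25.75870132446289), 60.09979248046875)
wagon 0.76 2954 ((250.5, 162.0), (156.0, 37.0), 90.0)
  rect on plane ((480.72479248046875, -232.4423828125), (162.24050903320312, 36.9936408996582), 60.83478546142578)
turntable 0.59 15023 ((251.5, 155.0), (158.0, 159.0), 90.0)
  rect on plane ((479.1391906738281, -236.7071533203125), (196.7715301513672, 197.81881713867188), 59.29291915893555)
```

View pics/w1.png

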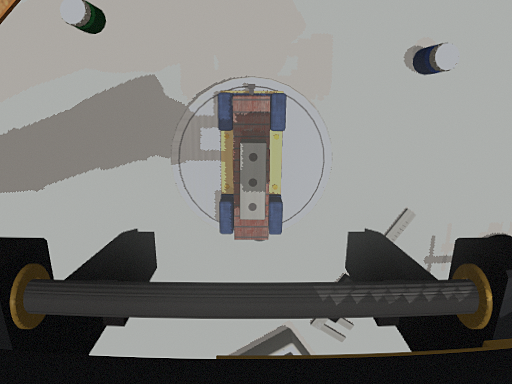

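The wrist view shows the weight at (252,180), the wagon at (251,163) and the plate centred at (251,155). All three are lined up with the tool, and the sizes match: 79x26, 162x37 and 197 mm. I'll descend on the weight.

>>> {"api": "play_rows", "payload": {
  "translation": [
    [-0.007,0,0.03],
    [0,0,0.04],
    [0,0,0.04],
    [0,0,0.04],
    [0,0,0.025],
    [0,0,0.015],
    [0,0,0.003],
    [0,0,0],
    [0,0,0]
  ],
  "delta_rot": [
    [0,0,0],
    [0,0,0],
    [0,0,0],
    [0,0,0],
    [0,0,0],
    [0,0,0],
    [0,0,0],
    [0,0,0],
    [0,0,0]
  ],
  "grip": [1,1,1,1,1,1,1,1,1]
}}

```text
clock: 4.18
tool_pos: [0.4789, -0.2407, 0.1707]
eef_rot: [0.863, 0.505, 0.001, 0.001]
contact_force: [-0.4, -0.8, 0.6]
opening: 0.997
finger_force: 0.0
```

Run:
```python
from h import *
s=r.get_state();print(s["tool_pos"],R.from_quat(s["eef_rot"]).as_matrix().round(3).tolist())
c=r.get_calibration("wrist");im=r.snapshot("wrist");cv2.imwrite("pics/w2.png",im)
for t,z in(("weight",.128),("wagon",.096)):
    for d in r.silhouettes("wrist",t)[:1]:
        m=d["pixels"].astype(np.uint8);cs=max(cv2.findContours(m,0,2)[0],key=cv2.contourArea)
        print(t,d["confidence"],cv2.minAreaRect(cs),cv2.minAreaRect(onz(c,cs[:,0],z)[:,:2].astype(np.float32)*1000))
```

```text
[ 0.47891719 -0.24073822  0.17066774] [[0.49, 0.872, 0.002], [0.872, -0.49, -0.001], [0.0, 0.002, -1.0]]
weight 0.67 ((252.5127410888672, 225.464599609375), (67.7426986694336, 114.01529693603516), 1.3639276027679443) ((487.522705078125, -223.27671813964844), (46.52351760864258, 25.56658363342285), 60.36054992675781)
wagon 0.71 ((249.0, 167.0), (228.0, 84.0), 90.0) ((492.82550048828125, -210.82337951660156), (108.16627502441406, 37.1086540222168), 60.751625061035156)
```

View pics/w2.png

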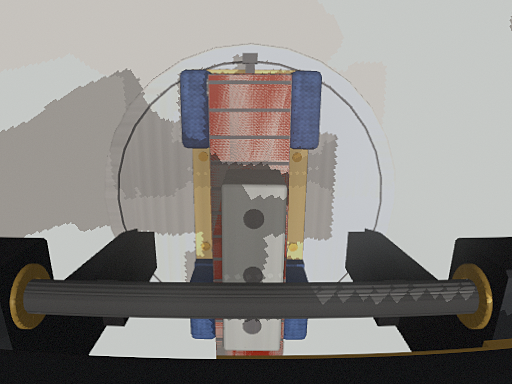

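>>> {"api": "play_rows", "payload": {
  "translation": [
    [0,-0.001,0.003],
    [0,0,0],
    [0,0,0],
    [0,0,0],
    [0,0,0],
    [0,0,0],
    [0,0,0],
    [0,0,0],
    [0,0,0]
  ],
  "delta_rot": [
    [0,0,0],
    [0,0,0],
    [0,0,0],
    [0,0,0],
    [0,0,0],
    [0,0,0],
    [0,0,0],
    [0,0,0],
    [0,0,0]
  ],
  "grip": [1,0.5,0,-0.2,-0.3,-0.4,-0.6,-1,-1],
  "squeeze": 30
}}

```text
clock: 5.45
tool_pos: [0.4776, -0.2399, 0.1668]
eef_rot: [0.863, 0.505, 0.0, 0.0]
contact_force: [-0.4, 0.7, 1.5]
opening: 0.28
finger_force: 29.7
```

>>> {"api": "play_rows", "payload": {
  "translation": [
    [0,0,-0.004],
    [0,0,-0.008],
    [0,0,-0.015],
    [0,0,-0.03],
    [0,0,-0.04],
    [0,0,-0.04],
    [0,0,-0.02],
    [0,0,0]
  ],
  "delta_rot": [
    [0,0,0],
    [0,0,0],
    [0,0,0],
    [0,0,0],
    [0,0,0],
    [0,0,0],
    [0,0,0],
    [0,0,0]
  ],
  "grip": [-1,-1,-1,-1,-1,-1,-1,-1]
}}

```text
clock: 6.45
tool_pos: [0.478, -0.2401, 0.3258]
eef_rot: [0.863, 0.505, 0.001, 0.002]
contact_force: [-0.1, -1.3, -4.3]
opening: 0.28
finger_force: 29.7
```

Run:
```python
from h import *
s=r.get_state();print(s["tool_pos"],s["contact_force"],s["opening"])
plan([.56,.13,.325],down(20),14)
```

```text
[ 0.4779768  -0.24012483  0.32581914] [-0.13986093 -1.26365003 -4.27658742] 0.27991742208771736
rows 14 rot/row [0.02, -0.01, 2.9]
[[0.0259, -0.0078, 0.0], [0.0255, -0.0092, 0.0], [0.025, -0.0104, 0.0], [0.0244, -0.0117, 0.0], [0.0238, -0.0129, 0.0], [0.0231, -0.0141, 0.0], [0.0224, -0.0152, 0.0], [0.0216, -0.0164, 0.0], [0.0207, -0.0174, 0.0], [0.0198, -0.0185, 0.0], [0.0188, -0.0194, 0.0], [0.0178, -0.0204, 0.0], [0.0168, -0.0212, 0.0001], [0.0157, -0.0221, 0.0001]]
```

The weight is held; the wrist reads -4.3 N.

>>> {"api": "play_rows", "payload": {
  "translation": [
    [0.026,-0.008,0],
    [0.026,-0.009,0],
    [0.025,-0.01,0],
    [0.024,-0.012,0],
    [0.024,-0.013,0],
    [0.023,-0.014,0],
    [0.022,-0.015,0],
    [0.022,-0.016,0],
    [0.021,-0.017,0],
    [0.02,-0.018,0],
    [0.019,-0.019,0],
    [0.018,-0.02,0],
    [0.017,-0.021,0],
    [0.016,-0.022,0],
    [0,0,0],
    [0,0,0]
  ],
  "delta_rot": [
    [0,0,2.9],
    [0,0,2.9],
    [0,0,2.9],
    [0,0,2.9],
    [0,0,2.9],
    [0,0,2.9],
    [0,0,2.9],
    [0,0,2.9],
    [0,0,2.9],
    [0,0,2.9],
    [0,0,2.9],
    [0,0,2.9],
    [0,0,2.9],
    [0,0,2.9],
    [0,0,0],
    [0,0,0]
  ],
  "grip": [-1,-1,-1,-1,-1,-1,-1,-1,-1,-1,-1,-1,-1,-1,-1,-1]
}}

```text
clock: 8.45
tool_pos: [0.5614, 0.1278, 0.3227]
eef_rot: [0.985, 0.174, -0.001, 0.001]
contact_force: [0.4, -0.6, -4.9]
opening: 0.28
finger_force: 29.7
```

Run:
```python
from h import *
s=r.get_state();print(s["tool_pos"],R.from_quat(s["eef_rot"]).as_matrix().round(3).tolist(),s["contact_force"])
def rep(cam,t,z,im=None):
    c=r.get_calibration(cam)
    for d in r.silhouettes(cam,t)[:3]:
        m=d["pixels"].astype(np.uint8)
        if m.sum()<60: continue
        cs=max(cv2.findContours(m,0,2)[0],key=cv2.contourArea)
        P=onz(c,cs[:,0],z)[:,:2].astype(np.float32)*1000
        print(cam,t,round(d["confidence"],2),cv2.minAreaRect(cs),"->",cv2.minAreaRect(P),cv2.boxPoints(cv2.minAreaRect(P)).round().tolist())
im=r.snapshot("wrist");cv2.imwrite("pics/w3.png",im)
rep("wrist","tray",.010);rep("wrist","twin",.037)
r.snapshot("top");rep("top","tray",.010);rep("top","twin",.037)
```

```text
[0.56140425 0.12778994 0.32271073] [[0.939, 0.343, -0.002], [0.343, -0.939, -0.002], [-0.003, 0.001, -1.0]] [ 0.36609402 -0.62811179 -4.85479448]
wrist tray 0.92 ((207.47021484375, 159.80287170410156), (152.1403350830078, 116.48277282714844), 0.6095065474510193) -> ((541.0503540039062, 173.83233642578125), (137.1343994140625, 171.5104217529297), 19.068344116210938) [[448.0, 232.0], [504.0, 70.0], [634.0, 115.0], [578.0, 277.0]]
wrist tray 0.86 ((69.0, 7.5), (15.0, 102.0), 90.0) -> ((652.4129638671875, 374.7711486816406), (15.7911376953125, 119.0158920288086), 16.15652847290039) [[628.0, 430.0], [661.0, 315.0], [677.0, 320.0], [643.0, 434.0]]
wrist tray 0.69 ((204.5, 337.5), (35.0, 31.0), 90.0) -> ((309.6435546875, 104.5504379272461), (59.349151611328125, 43.13206100463867), 18.310758590698242) [[275.0, 116.0], [288.0, 75.0], [345.0, 93.0], [331.0, 134.0]]
wrist twin 0.76 ((175.88192749023438, 165.10684204101562), (70.39037322998047, 26.83479881286621), 87.66268920898438) -> ((531.1492309570312, 203.963623046875), (77.09896087646484, 29.108806610107422), 19.85715675354004) [[490.0, 20
[... 199 characters left out ...]
1855469), (90.9109878540039, 119.76527404785156), 11.265548706054688) [[640.0, 433.0], [663.0, 315.0], [752.0, 333.0], [729.0, 450.0]]
top tray 0.77 ((198.95001220703125, 205.8500213623047), (19.922346115112305, 12.649109840393066), 71.56504821777344) -> ((493.8984375, 220.20425415039062), (75.17162322998047, 47.344261169433594), 17.43850326538086) [[451.0, 232.0], [465.0, 186.0], [537.0, 209.0], [523.0, 254.0]]
top tray 0.58 ((213.37838745117188, 252.770263671875), (20.385475158691406, 13.645115852355957), 80.53767395019531) -> ((317.5456237792969, 169.88327026367188), (75.73226928710938, 50.75360870361328), 8.202535629272461) [[276.0, 190.0], [284.0, 139.0], [359.0, 150.0], [351.0, 200.0]]
```

View pics/w3.png

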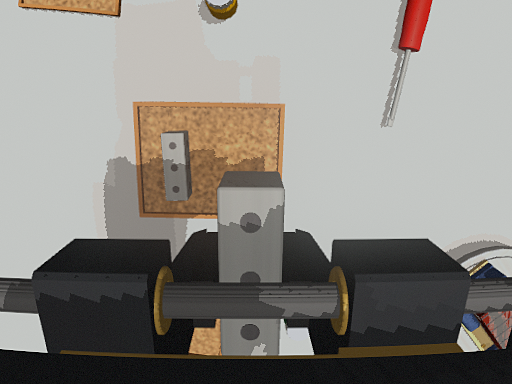

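The tray measures 137x171 mm (expected 136x170), is centred at (0.541,0.174) with yaw 19°, and sits at pixel (208,160) with the twin in its left half at (176,165). The look-alikes are only about 91x120 mm. This view already shows the tray enlarged, so the choice is confirmed. The target for the weight is (0.553,0.138).

>>> {"api": "play_rows", "payload": {
  "translation": [
    [-0.002,-0.006,0.02],
    [-0.002,-0.006,0.03],
    [0,0,0.04],
    [0,0,0.04],
    [0,0,0.04],
    [0,0,0.03],
    [0,0,0.02],
    [0,0,0.015],
    [0,0,0],
    [0,0,0],
    [0,0,0]
  ],
  "delta_rot": [
    [0,0,1],
    [0,0,0],
    [0,0,0],
    [0,0,0],
    [0,0,0],
    [0,0,0],
    [0,0,0],
    [0,0,0],
    [0,0,0],
    [0,0,0],
    [0,0,0]
  ],
  "grip": [-1,-1,-1,-1,-1,-1,-1,-1,-1,-1,-1]
}}

```text
clock: 10.12
tool_pos: [0.555, 0.139, 0.0896]
eef_rot: [0.986, 0.166, 0.001, -0.0]
contact_force: [-0.7, -0.3, -4.6]
opening: 0.284
finger_force: 29.7
```

>>> {"api": "play_rows", "payload": {
  "translation": [
    [0,0,0.003],
    [0,0,0.003],
    [0,0,0.003],
    [0,0,0.002],
    [0,0,0],
    [0,0,0]
  ],
  "delta_rot": [
    [0,0,0],
    [0,0,0],
    [0,0,0],
    [0,0,0],
    [0,0,0],
    [0,0,0]
  ],
  "grip": [-1,-1,-1,-1,-1,-1]
}}

```text
clock: 10.88
tool_pos: [0.5544, 0.1388, 0.0777]
eef_rot: [0.986, 0.166, 0.0, 0.0]
contact_force: [-0.8, 0.3, -3.8]
opening: 0.282
finger_force: 29.7
```

>>> {"api": "play_rows", "payload": {
  "translation": [
    [0,0,0.001],
    [0,0,0.001],
    [0,0,0],
    [0,0,0]
  ],
  "delta_rot": [
    [0,0,0],
    [0,0,0],
    [0,0,0],
    [0,0,0]
  ],
  "grip": [-1,-1,-1,-1]
}}

```text
clock: 11.38
tool_pos: [0.5545, 0.1388, 0.0763]
eef_rot: [0.986, 0.166, 0.0, 0.0]
contact_force: [-1.3, 0.3, 5.5]
opening: 0.279
finger_force: 29.7
```

Contact with the floor. I'll release, opening only part way.

>>> {"api": "play_rows", "payload": {
  "translation": [
    [0,0,-0.0005],
    [0,0,0],
    [0,0,0],
    [0,0,0],
    [0,0,-0.01],
    [0,0,-0.03],
    [0,0,-0.05],
    [0,0,-0.055],
    [0,0,-0.055],
    [0,0,-0.04],
    [0,0,0],
    [0,0,0]
  ],
  "delta_rot": [
    [0,0,0],
    [0,0,0],
    [0,0,0],
    [0,0,0],
    [0,0,0],
    [0,0,0],
    [0,0,0],
    [0,0,0],
    [0,0,0],
    [0,0,0],
    [0,0,0],
    [0,0,0]
  ],
  "grip": [-0.4,-0.2,-0.1,-0.1,-0.1,-0.1,-0.1,-0.1,0.3,1,1,1]
}}

```text
clock: 12.88
tool_pos: [0.5538, 0.1385, 0.3159]
eef_rot: [0.986, 0.166, -0.0, 0.0]
contact_force: [0.1, -0.7, -0.2]
opening: 0.881
finger_force: 0.0
```

Run:
```python
from h import *
s=r.get_state();print(s["clock"],s["tool_pos"],s["opening"])
c=r.get_calibration("wrist");im=r.snapshot("wrist");cv2.imwrite("pics/w4.png",im)
for d in r.silhouettes("wrist","weight")[:3]:
    m=d["pixels"].astype(np.uint8);cs=max(cv2.findContours(m,0,2)[0],key=cv2.contourArea)
    print(round(d["confidence"],2),cv2.minAreaRect(cs),cv2.minAreaRect(onz(c,cs[:,0],.037)[:,:2].astype(np.float32)*1000))
plan([.48,-.235,.33],down(60.6),14)
```

```text
12.875 [0.55376172 0.13853855 0.31594312] 0.8812556589152646
0.64 ((250.5, 164.5), (71.0, 23.0), 90.0) ((552.4470825195312, 140.38377380371094), (76.4015884399414, 24.772592544555664), 19.517818450927734)
rows 14 rot/row [-0.0, 0.01, -2.97]
[[-0.0137, 0.0235, -0.001], [-0.0149, 0.0228, -0.001], [-0.016, 0.022, -0.001], [-0.0172, 0.0211, -0.001], [-0.0182, 0.0202, -0.001], [-0.0192, 0.0192, -0.001], [-0.0202, 0.0182, -0.001], [-0.0211, 0.0171, -0.001], [-0.022, 0.016, -0.0011], [-0.0228, 0.0148, -0.0011], [-0.0235, 0.0136, -0.0011], [-0.0242, 0.0124, -0.0011], [-0.0248, 0.0111, -0.0011], [-0.0253, 0.0098, -0.0011]]
```

View pics/w4.png

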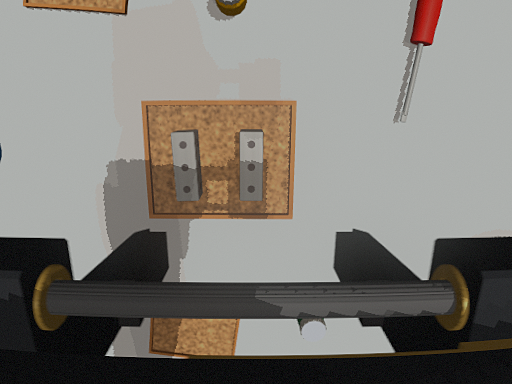

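The weight is flat in the empty half at (251,165), parallel to the twin at (186,165). Next I'll go back over the wagon.

>>> {"api": "play_rows", "payload": {
  "translation": [
    [-0.014,0.024,-0.001],
    [-0.015,0.023,-0.001],
    [-0.016,0.022,-0.001],
    [-0.017,0.021,-0.001],
    [-0.018,0.02,-0.001],
    [-0.019,0.019,-0.001],
    [-0.02,0.018,-0.001],
    [-0.021,0.017,-0.001],
    [-0.022,0.016,-0.001],
    [-0.023,0.015,-0.001],
    [-0.024,0.014,-0.001],
    [-0.024,0.012,-0.001],
    [-0.025,0.011,-0.001],
    [-0.025,0.01,-0.001],
    [0,0,0],
    [0,0,0],
    [0,0,0]
  ],
  "delta_rot": [
    [0,0,-3],
    [0,0,-3],
    [0,0,-3],
    [0,0,-3],
    [0,0,-3],
    [0,0,-3],
    [0,0,-3],
    [0,0,-3],
    [0,0,-3],
    [0,0,-3],
    [0,0,-3],
    [0,0,-3],
    [0,0,-3],
    [0,0,-3],
    [0,0,0],
    [0,0,0],
    [0,0,0]
  ],
  "grip": [1,1,1,1,1,1,1,1,1,1,1,1,1,1,1,1,1]
}}

```text
clock: 15.1
tool_pos: [0.4825, -0.2334, 0.33]
eef_rot: [0.861, 0.509, 0.0, -0.0]
contact_force: [-0.4, 0.1, 0.4]
opening: 1.0
finger_force: 0.0
```

```bash
cat > meas.py <<'E'
from h import *
def meas():
    s=r.get_state();T=R.from_quat(s["eef_rot"]);p=s["tool_pos"];M=T.as_matrix();print(p,"tool yaw",np.degrees(np.arctan2(M[1,0],M[0,0])),"tilt",M[:,2].round(4),s["contact_force"])
    c=r.get_calibration("wrist");im=r.snapshot("wrist")
    for t,z in(("wagon",.096),("turntable",.022)):
        for d in r.silhouettes("wrist",t)[:1]:
            m=d["pixels"].astype(np.uint8)
            if t=="wagon": m=cv2.morphologyEx(m,cv2.MORPH_OPEN,np.ones((13,13)))
            cs=max(cv2.findContours(m,0,2)[0],key=cv2.contourArea)
            b=cv2.minAreaRect(onz(c,cs[:,0],z)[:,:2].astype(np.float32)*1000)
            q=T.inv().apply(np.r_[np.array(b[0])/1000,z]-p)
            print(t,round(d["confidence"],2),cv2.minAreaRect(cs),b,"in tool mm",(q*1000).round(1))
    return im
E
python3 - <<'E'
from meas import *
cv2.imwrite("pics/w5.png",meas())
E
```

```text
[ 0.48253238 -0.23342276  0.32999822] tool yaw 61.18174350245181 tilt [-3.e-04  9.e-04 -1.e+00] [-0.37020568  0.08261844  0.35614438]
wagon 0.76 ((250.49996948242188, 176.49998474121094), (156.99996948242188, 40.99999237060547), 90.0) ((477.8744201660156, -237.02297973632812), (151.3908233642578, 38.486690521240234), 60.51125717163086) in tool mm [ -5.5  -2.2 234. ]
turntable 0.9 ((251.06021118164062, 162.2073211669922), (174.1367950439453, 170.61343383789062), 0.909380316734314) ((478.0330810546875, -237.82327270507812), (198.84703063964844, 200.85934448242188), 60.23206329345703) in tool mm [ -6.2  -1.6 308. ]
```

View pics/w5.png

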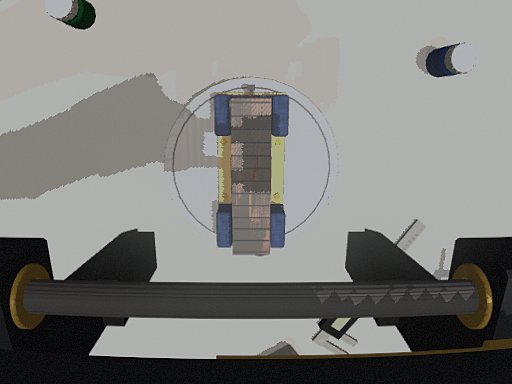

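>>> {"api": "play_rows", "payload": {
  "translation": [
    [-0.0055,-0.002,0.03],
    [0,0,0.04],
    [0,0,0.04],
    [0,0,0.035],
    [0,0,0.02],
    [0,0,0.01],
    [0,0,0],
    [0,0,0],
    [0,0,0]
  ],
  "delta_rot": [
    [0,0,0.5],
    [0,0,0],
    [0,0,0],
    [0,0,0],
    [0,0,0],
    [0,0,0],
    [0,0,0],
    [0,0,0],
    [0,0,0]
  ],
  "grip": [1,1,1,1,1,1,1,1,1]
}}

```text
clock: 16.38
tool_pos: [0.4783, -0.239, 0.1561]
eef_rot: [0.864, 0.504, 0.001, 0.001]
contact_force: [0.4, 0.0, 0.5]
opening: 1.0
finger_force: 0.0
```

Run:
```python
from meas import *
cv2.imwrite("pics/w6.png",meas())
```

```text
[ 0.47827059 -0.23902926  0.15606594] tool yaw 60.55228672558124 tilt [ 1.6e-03 -7.0e-04 -1.0e+00] [0.40750071 0.03608277 0.53002816]
wagon 0.71 ((250.0, 176.5), (209.0, 92.0), 90.0) ((492.8218078613281, -210.16835021972656), (91.23001098632812, 36.91770553588867), 61.25864028930664) in tool mm [32.3 -1.6 60.1]
turntable 0.6 ((251.5, 161.5), (241.0, 309.0), 90.0) ((488.3267822265625, -218.2256622314453), (157.33041381835938, 205.8764190673828), 60.47411346435547) in tool mm [ 23.   -1.7 134.1]
```

View pics/w6.png

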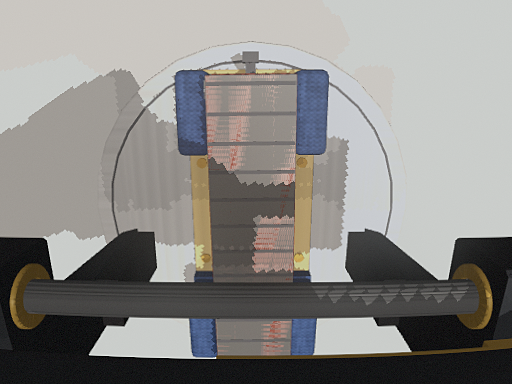

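The wagon is centred at column 251, midway between the fingers at columns 155 and 347. The weight centred itself in the jaws at this same column, so no lateral shift is needed. I'll lower and close.

>>> {"api": "play_rows", "payload": {
  "translation": [
    [0,0,0.01],
    [0,0,0.01],
    [0,0,0.007],
    [0,0,0],
    [0,0,0],
    [0,0,0]
  ],
  "delta_rot": [
    [0,0,0],
    [0,0,0],
    [0,0,0],
    [0,0,0],
    [0,0,0],
    [0,0,0]
  ],
  "grip": [1,1,1,0.6,0.4,0.3],
  "squeeze": 8
}}

```text
clock: 17.27
tool_pos: [0.478, -0.2389, 0.1285]
eef_rot: [0.864, 0.504, 0.0, 0.0]
contact_force: [-0.2, -0.3, -0.1]
opening: 0.684
finger_force: 0.0
```

>>> {"api": "play_rows", "payload": {
  "translation": [
    [0,0,0.001],
    [0,0,0],
    [0,0,0],
    [0,0,0],
    [0,0,0],
    [0,0,0],
    [0,0,0],
    [0,0,0]
  ],
  "delta_rot": [
    [0,0,0],
    [0,0,0],
    [0,0,0],
    [0,0,0],
    [0,0,0],
    [0,0,0],
    [0,0,0],
    [0,0,0]
  ],
  "grip": [0.2,0.1,0,-0.1,-0.2,-0.3,-0.5,-1]
}}

```text
clock: 18.27
tool_pos: [0.4781, -0.2389, 0.1273]
eef_rot: [0.864, 0.504, 0.0, 0.0]
contact_force: [0.3, -0.3, 0.3]
opening: 0.406
finger_force: 8.0
```

>>> {"api": "play_rows", "payload": {
  "translation": [
    [0,0,0],
    [0,0,0],
    [0,0,-0.002],
    [0,0,-0.004],
    [0,0,-0.006],
    [0,0,-0.008],
    [0,0,-0.008],
    [0,0,-0.01],
    [0,0,-0.012],
    [0,0,-0.012],
    [0,0,0],
    [0,0,0]
  ],
  "delta_rot": [
    [0,0,0],
    [0,0,0],
    [0,0,0],
    [0,0,0],
    [0,0,0],
    [0,0,0],
    [0,0,0],
    [0,0,0],
    [0,0,0],
    [0,0,0],
    [0,0,0],
    [0,0,0]
  ],
  "grip": [-1,-1,-1,-1,-1,-1,-1,-1,-1,-1,-1,-1],
  "squeeze": 25
}}

```text
clock: 19.77
tool_pos: [0.4776, -0.2388, 0.1892]
eef_rot: [0.864, 0.504, -0.0, -0.0]
contact_force: [-0.2, 1.0, -1.6]
opening: 0.404
finger_force: 25.0
```

Run:
```python
from meas import *
cv2.imwrite("pics/w7.png",meas())
for cam in("scene",):
    im=r.snapshot(cam);cv2.imwrite("pics/s7.png",cv2.resize(im[100:240,140:320],None,fx=4,fy=4,interpolation=2))
```

```text
[ 0.47764402 -0.23884243  0.18915223] tool yaw 60.55811925340742 tilt [-3.e-04 -0.e+00 -1.e+00] [-0.17853824  1.02844432 -1.64538535]
wagon 0.85 ((248.99996948242188, 160.99998474121094), (115.99998474121094, 239.99996948242188), -0.0) ((491.01348876953125, -210.05288696289062), (126.71349334716797, 57.252586364746094), 60.786800384521484) in tool mm [31.7 -2.5 93.1]
turntable 0.67 ((332.4063415527344, 150.88194274902344), (233.5830535888672, 99.69548797607422), 74.19145202636719) ((542.423828125, -245.799560546875), (176.6087188720703, 73.02413177490234), 77.38574981689453) in tool mm [ 25.8  59.9 167.1]
```

View pics/s7.png

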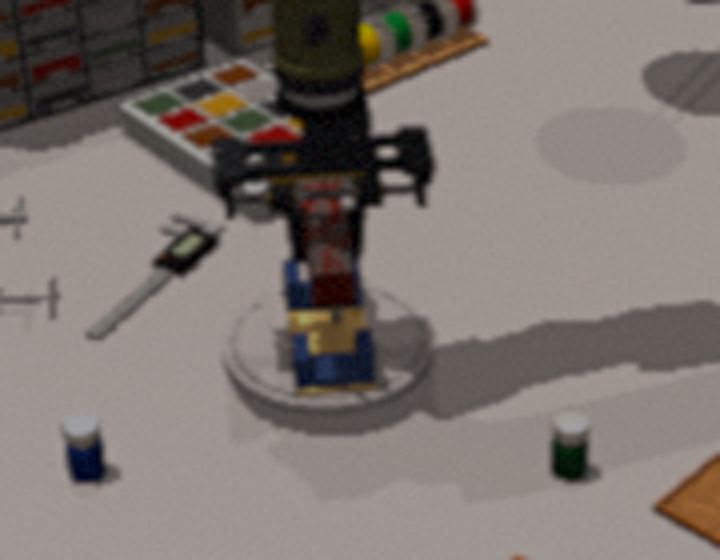

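The wagon is level and clear; in the crop it hangs at (330,230) above the blue saddles at (335,350). I'll go higher before turning it, then tilt a little to see which way the wrist goes.

>>> {"api": "play_rows", "payload": {
  "translation": [
    [0,0,-0.02],
    [0,0,-0.03],
    [0,0,-0.04],
    [0,0,-0.04],
    [0,0,-0.04],
    [0,0,-0.04],
    [0,0,-0.03],
    [0,0,-0.02],
    [0,0,0],
    [0,0,0]
  ],
  "delta_rot": [
    [0,0,0],
    [0,0,0],
    [0,0,0],
    [0,0,0],
    [0,0,0],
    [0,0,0],
    [0,0,0],
    [0,0,0],
    [0,0,0],
    [0,0,0]
  ],
  "grip": [-1,-1,-1,-1,-1,-1,-1,-1,-1,-1]
}}

```text
clock: 21.22
tool_pos: [0.4772, -0.2387, 0.448]
eef_rot: [0.864, 0.504, -0.001, -0.001]
contact_force: [-0.7, -0.0, -1.8]
opening: 0.409
finger_force: 25.0
```

Run:
```python
from h import *
s=r.get_state();print(s["clock"],s["tool_pos"],s["q"].round(3),s["eef_rot"])
```

```text
21.225 [ 0.47722296 -0.23869211  0.44797541] [ 0.677  0.437 -0.47   1.61   0.211  1.148 -0.357] [ 8.63512153e-01  5.04326716e-01 -7.97285686e-04 -8.30488579e-04]
```

```bash
cat > fk.py <<'E'
import numpy as np,itertools
from scipy.spatial.transform import Rotation as R
D=[([1.29979981,.69000275,-.19453237,1.56636652,.15729605,.90248464,-.21511081],[.18737471,-.59570058,.30189268],[.988402724,.151852501,-.000199974,-.000912655]),
([.677,.437,-.47,1.61,.211,1.148,-.357],[.47722296,-.23869211,.44797541],[.863512153,.504326716,-.00079728,-.00083])]
D.append(([.63,.52,-.42,1.75,.25,.93,-.4],[.48118,-.23518,.36254],R.from_matrix(np.array([[.491,.871,-.001],[.871,-.491,-.001],[-.001,0,-1]])).as_quat()))
def chain(q,s):
    A=[];T=R.identity()
    for i in range(7):
        T=T*R.from_euler("zyzyzyz"[i],s[i]*q[i]);A.append(T)
    return A
if __name__=="__main__":
    out=[]
    for s in itertools.product([1,-1],repeat=7):
        if s[1]<0 : continue
        for b in range(4):
            E=[]
            for q,p,o in D:
                T=R.from_euler("z",b*90,degrees=True)*chain(q,s)[-1];E.append(T.inv()*R.from_quat(o))
            e=max((E[0].inv()*x).magnitude() for x in E[1:])+ (E[0].apply([0,0,1])[2]<.99)
            out.append((e,s,b,E[0].as_rotvec().round(2)))
    out.sort(key=lambda t:t[0])
    for o in out[:5]:print(o)
    e,s,b,_=out[0]
    M=[];y=[]
    for q,p,o in D:
        A=chain(q,s);B=R.from_euler("z",b*90,degrees=True)
        c=[np.array([0,0,1.])]
        for T in(A[1],A[3],A[6]): c.append((B*T).apply([0,0,1]))
        c.append((B*A[1]).apply([1,0,0])-(B*A[3]).apply([1,0,0]))
        M.append(np.array(c).T);y.append(p)
    M=np.vstack(M);y=np.hstack(y)
    for k in(4,5):
        x,*_=np.linalg.lstsq(M[:,:k],y,rcond=1e-3);print(x.round(3),(M[:,:k]@x-y).round(4))
E
python3 fk.py
```

```text
(np.float64(0.00629612009115726), (-1, 1, -1, 1, -1, 1, -1), 2, array([ 0.  , -0.  , -1.57]))
(np.float64(0.007557187783998484), (-1, 1, -1, 1, -1, 1, -1), 3, array([ 0., -0.,  0.]))
(np.float64(0.007856247112460728), (-1, 1, -1, 1, -1, 1, -1), 1, array([-0.  ,  0.  ,  3.14]))
(np.float64(0.00889890969526119), (-1, 1, -1, 1, -1, 1, -1), 0, array([-0.  , -0.  ,  1.57]))
(np.float64(0.25811338003479845), (-1, 1, 1, 1, 1, 1, 1), 1, array([-0.  ,  0.  ,  3.07]))
[ 9.781 -0.633 -0.247  9.008] [ 0.0229  0.0235  0.1365 -0.0252  0.024  -0.1465  0.0015 -0.0199  0.01  ]
[ 0.337 -0.463 -0.21  -0.343 -0.106] [ 0.0127  0.0264  0.1371 -0.0232 -0.0023 -0.15    0.0029 -0.0031  0.0129]
```

```bash
cat > ik.py <<'E'
from fk import *
from scipy.optimize import least_squares
S=(-1,1,-1,1,-1,1,-1);C=R.from_euler("z",90,degrees=True)
lo=np.array([-3.01,-.46,-1.47,.13,-1,.04,-2.66]);hi=np.array([3.01,2.08,1.51,2.56,4.14,2.09,2.66])
def cols(q):
    A=chain(q,S);z=[0,0,1];x=[1,0,0]
    return np.array([z,A[1].apply(z),A[3].apply(z),A[6].apply(z),A[1].apply(x)-A[3].apply(x)]).T,A[6]*C
M=np.vstack([cols(d[0])[0] for d in D]);y=np.hstack([d[1] for d in D])
def fit(L3,k):
    idx=[0,1,2,4][:k];x,*_=np.linalg.lstsq(M[:,idx],y-M[:,3]*L3,rcond=None)
    L=np.zeros(5);L[idx]=x;L[3]=L3;return L,M@L-y
def fk(q,L):
    c,T=cols(q);return c@L,T
if __name__=="__main__":
    for k in(3,4):
        for L3 in(.2,.3):
            L,e=fit(L3,k);print(k,L.round(3),np.abs(e).max().round(4))
E
python3 ik.py
```

```text
3 [0.103 0.711 0.249 0.2   0.   ] 0.0308
3 [0.203 0.712 0.249 0.3   0.   ] 0.0308
4 [0.22  0.532 0.228 0.2   0.079] 0.0214
4 [0.321 0.531 0.228 0.3   0.079] 0.0214
```

```bash
cat > goal.py <<'E'
from ik import *
L,_=fit(.25,4);q0=np.array(D[1][0]);res=[]
rng=np.random.default_rng(0)
for t in range(150):
    g=lo+(hi-lo)*rng.random(7)
    def f(q):
        p,T=fk(q,L);m=T.as_matrix()
        return np.r_[5*(m[:,2]-[1,0,0]),10*np.maximum(0,[.38-p[2],p[2]-.6,.45-p[0],p[0]-.75,abs(p[1])-.35]),3*min(abs(m[2,0]),1)*1.,.1*(q-q0)]
    s=least_squares(f,g,bounds=(lo+.1,hi-.1))
    if np.abs(s.fun[:8]).max()<.12: res.append((s.cost,s.x))
res.sort(key=lambda t:t[0]);seen=[]
for c,q in res:
    if all(np.abs(q-w).max()>.2 for w in seen):
        seen.append(q);p,T=fk(q,L);print(round(c,3),q.round(2),p.round(3),T.as_matrix().round(2).tolist())
    if len(seen)>7:break
E
python3 goal.py
```

```text
Traceback (most recent call last):
  File "goal.py", line 9, in <module>
    s=least_squares(f,g,bounds=(lo+.1,hi-.1))
ValueError: Initial guess is outside of provided bounds
```

```bash
sed -i 's/g=lo+(hi-lo)\*rng/g=lo+.11+(hi-lo-.22)*rng/' goal.py; time python3 goal.py
```

```text
0.03 [-0.43  0.3  -1.01  2.46  1.83  1.72  0.55] [0.45  0.283 0.6  ] [[-0.0, -0.0, 1.0], [-1.0, 0.0, -0.0], [-0.0, -1.0, -0.0]]
0.04 [-0.33  0.74 -0.92  1.44  2.25  1.32 -1.89] [0.75  0.35  0.601] [[0.0, 0.0, 1.0], [1.0, 0.0, -0.0], [-0.0, 1.0, -0.0]]
0.042 [ 0.95  0.87 -1.37  1.36  2.43  0.33 -1.58] [ 0.752 -0.351  0.602] [[-0.0, 0.01, 1.0], [1.0, 0.0, 0.0], [-0.0, 1.0, -0.01]]
0.103 [-0.85  0.95  0.88  2.    2.93  1.02  2.56] [0.75 0.29 0.38] [[0.0, -0.0, 1.0], [1.0, -0.0, -0.0], [0.0, 1.0, 0.0]]
0.105 [0.21 1.17 1.41 1.78 3.58 1.91 1.81] [ 0.751 -0.351  0.38 ] [[0.0, -0.0, 1.0], [1.0, -0.0, -0.0], [0.0, 1.0, 0.0]]
0.105 [0.27 0.88 1.41 1.37 3.84 1.59 1.56] [ 0.751 -0.351  0.6  ] [[-0.0, -0.0, 1.0], [1.0, -0.0, 0.0], [0.0, 1.0, 0.0]]
0.111 [0.06 0.49 0.46 1.92 3.71 0.98 2.56] [ 0.751 -0.138  0.6  ] [[0.0, -0.0, 1.0], [1.0, -0.0, -0.0], [0.0, 1.0, 0.0]]
real	0m14.954s
user	0m15.556s
sys	0m0.104s
```

```bash
cat > path.py <<'E'
from ik import *
import sys
L,_=fit(.25,4)
def jac(q):
    p,T=fk(q,L);J=np.zeros((6,7))
    for i in range(7):
        d=q.copy();d[i]+=1e-5;p2,T2=fk(d,L);J[:3,i]=(p2-p)/1e-5;J[3:,i]=(T2*T.inv()).as_rotvec()/1e-5
    return p,T,J
def track(q,legs,n=40):
    q=q.copy();p,T=fk(q,L);worst=0;mx=0
    for pos,rot in legs:
        w=(T.inv()*rot).as_rotvec()
        for i in range(1,n+1):
            pt=p+(pos-p)*i/n;Tt=T*R.from_rotvec(w*i/n);q1=q.copy()
            for _ in range(3):
                a,b,J=jac(q);e=np.r_[pt-a,(Tt*b.inv()).as_rotvec()]
                q=np.clip(q+J.T@np.linalg.solve(J@J.T+1e-4*np.eye(6),e),lo,hi)
            a,b,_=jac(q);worst=max(worst,np.linalg.norm(pt-a)+(Tt*b.inv()).magnitude());mx=max(mx,np.abs(q-q1).max())
        p,T=pos,rot
    return q,np.linalg.norm(p-a)+(T*b.inv()).magnitude(),worst,mx
def fr(z,x): z=np.array(z,float);x=np.array(x,float);x-=z*(x@z);x/=np.linalg.norm(x);return R.from_matrix(np.array([x,np.cross(z,x),z]).T)
if __name__=="__main__":
    q0=np.array(D[1][0])
    for side in(1,-1,0):
      for roll in([0,1,0],[0,-1,0],[0,0,1],[0,0,-1]):
        for pos in([.5,.2,.5],[.65,.25,.5],[.7,0,.5],[.6,-.2,.55]):
            F=fr([1,0,0],roll);pos=np.array(pos)
            h=np.array([.5,0,.5])
            legs=[(pos,F)]
            if side:
                b=fr([.6,side*.7,-.4]/np.sqrt(.36+.49+.16),roll); b0=fr([0,side*.8,-.6],[1,0,0] if roll[2] else roll)
                legs=[((pos+fk(q0,L)[0])/2,b),(pos,F)]
            q,e,w,mx=track(q0,legs,20)
            if e<.05:print(side,roll,pos,q.round(2),"end",e.round(3),"worst",w.round(3),"step",mx.round(2))
E
time python3 path.py
```

```text
1 [0, 0, -1] [0.65 0.25 0.5 ] [-0.28  0.57 -0.61  2.31  2.37  1.55 -1.1 ] end 0.0 worst 0.935 step 1.7
1 [0, 0, -1] [0.7 0.  0.5] [ 0.5   0.76 -1.35  2.3   2.6   1.52 -0.64] end 0.0 worst 0.582 step 0.72
-1 [0, 1, 0] [0.65 0.25 0.5 ] [-0.3   0.56 -0.57  2.31  2.38  1.53 -2.66] end 0.036 worst 0.07 step 0.14
-1 [0, 1, 0] [0.7 0.  0.5] [ 0.34  0.57 -0.77  2.37  2.81  1.38 -2.66] end 0.007 worst 0.061 step 0.17
-1 [0, 1, 0] [ 0.6  -0.2   0.55] [ 1.01  0.51 -1.11  2.4   3.1   1.09 -2.66] end 0.005 worst 0.071 step 0.23
-1 [0, 0, -1] [0.65 0.25 0.5 ] [-0.34  0.54 -0.48  2.32  2.41  1.49 -1.17] end 0.0 worst 0.0 step 0.08
-1 [0, 0, -1] [0.7 0.  0.5] [ 0.26  0.53 -0.57  2.39  2.9   1.36 -1.23] end 0.0 worst 0.0 step 0.1
-1 [0, 0, -1] [ 0.6  -0.2   0.55] [ 0.91  0.43 -0.82  2.43  3.28  1.13 -1.32] end 0.0 worst 0.0 step 0.12
0 [0, 1, 0] [0.65 0.25 0.5 ] [-1.07  0.85  1.48  2.2   3.42  1.03  2.12] end 0.0 worst 3.914 step 2.91
0 [0, 0, -1] [0.65 0.25 0.5 ] [-0.43  0.52 -0.28  2.33  2.47  1.42 -1.27] end 0.0 worst 0.0 step 0.18
0 [0, 0, -1] [0.7 0.  0.5] [ 0.17  0.51 -0.38  2.4   2.98  1.34 -1.35] end 0.0 worst 0.0 step 0.27
0 [0, 0, -1] [ 0.6  -0.2   0.55] [ 0.86  0.41 -0.72  2.44  3.34  1.15 -1.38] end 0.0 worst 0.0 step 0.4
real	0m10.723s
user	0m11.334s
sys	0m0.080s
```

Run:
```python
from h import *
from path import fr
b=fr(np.array([.6,-.7,-.4])/np.sqrt(1.01),[0,0,-1])
plan([.56,-.07,.49],b,20)
plan([.65,.10,.53],fr([1,0,0],[0,0,-1]),20,start=([.56,-.07,.49],b))
```

```text
rows 20 rot/row [-2.03, -2.89, -3.08]
[[0.0094, -0.0005, -0.0021], [0.0093, 0.0, -0.0026], [0.0091, 0.0006, -0.003], [0.0089, 0.0012, -0.0035], [0.0086, 0.0018, -0.0038], [0.0083, 0.0024, -0.0042], [0.008, 0.003, -0.0045], [0.0075, 0.0036, -0.0048], [0.0071, 0.0042, -0.005], [0.0066, 0.0047, -0.0052], [0.0061, 0.0052, -0.0053], [0.0055, 0.0057, -0.0054], [0.0049, 0.0062, -0.0055], [0.0043, 0.0067, -0.0055], [0.0036, 0.0071, -0.0055], [0.003, 0.0074, -0.0054], [0.0023, 0.0078, -0.0052], [0.0016, 0.008, -0.005], [0.0009, 0.0083, -0.0048], [0.0002, 0.0085, -0.0045]]
rows 20 rot/row [-2.43, -1.1, -0.51]
[[-0.0004, 0.0089, -0.004], [-0.0006, 0.0091, -0.0036], [-0.0007, 0.0092, -0.0032], [-0.0009, 0.0094, -0.0028], [-0.001, 0.0095, -0.0024], [-0.0011, 0.0096, -0.002], [-0.0012, 0.0096, -0.0015], [-0.0014, 0.0097, -0.0011], [-0.0015, 0.0097, -0.0007], [-0.0016, 0.0097, -0.0002], [-0.0016, 0.0097, 0.0002], [-0.0017, 0.0096, 0.0007], [-0.0018, 0.0096, 0.0011], [-0.0018, 0.0095, 0.0015], [-0.0019, 0.0094, 0.002], [-0.0019, 0.0093, 0.0024], [-0.002, 0.0092, 0.0028], [-0.002, 0.009, 0.0033], [-0.002, 0.0089, 0.0037], [-0.002, 0.0087, 0.0041]]
```

>>> {"api": "play_rows", "payload": {
  "translation": [
    [0.009,0,-0.002],
    [0.009,0,-0.003],
    [0.009,0.001,-0.003],
    [0.009,0.001,-0.003],
    [0.009,0.002,-0.004],
    [0.008,0.002,-0.004],
    [0.008,0.003,-0.005],
    [0.008,0.004,-0.005],
    [0.007,0.004,-0.005],
    [0.007,0.005,-0.005],
    [0,0,0]
  ],
  "delta_rot": [
    [-2,-2.9,-3.1],
    [-2,-2.9,-3.1],
    [-2,-2.9,-3.1],
    [-2,-2.9,-3.1],
    [-2,-2.9,-3.1],
    [-2,-2.9,-3.1],
    [-2,-2.9,-3.1],
    [-2,-2.9,-3.1],
    [-2,-2.9,-3.1],
    [-2,-2.9,-3.1],
    [0,0,0]
  ],
  "grip": [-1,-1,-1,-1,-1,-1,-1,-1,-1,-1,-1]
}}

```text
clock: 22.6
tool_pos: [0.5194, -0.1528, 0.4686]
eef_rot: [0.658, 0.691, -0.127, 0.269]
contact_force: [-0.9, 0.1, -2.5]
opening: 0.409
finger_force: 25.0
```

```bash
cat > st.py <<'E'
from h import *
s=r.get_state();print(s["clock"],s["tool_pos"].round(4),s["q"].round(2),s["contact_force"].round(1),s["opening"])
print(R.from_quat(s["eef_rot"]).as_matrix().round(3).tolist())
E
python3 st.py
```

```text
22.6 [ 0.5194 -0.1528  0.4686] [ 0.24  0.35 -0.43  1.84  0.88  1.05 -0.6 ] [-0.9  0.1 -2.5] 0.4091453825019193
[[0.012, 0.979, 0.205], [0.842, 0.101, -0.53], [-0.54, 0.179, -0.823]]
```

q5 is swinging as the model predicted and tracking is good. Continuing.

>>> {"api": "play_rows", "payload": {
  "translation": [
    [0.006,0.005,-0.005],
    [0.006,0.006,-0.005],
    [0.005,0.006,-0.005],
    [0.004,0.007,-0.006],
    [0.004,0.007,-0.006],
    [0.003,0.007,-0.005],
    [0.002,0.008,-0.005],
    [0.002,0.008,-0.005],
    [0.001,0.008,-0.005],
    [0,0.008,-0.005],
    [0,0,0]
  ],
  "delta_rot": [
    [-2,-2.9,-3.1],
    [-2,-2.9,-3.1],
    [-2,-2.9,-3.1],
    [-2,-2.9,-3.1],
    [-2,-2.9,-3.1],
    [-2,-2.9,-3.1],
    [-2,-2.9,-3.1],
    [-2,-2.9,-3.1],
    [-2,-2.9,-3.1],
    [-2,-2.9,-3.1],
    [0,0,0]
  ],
  "grip": [-1,-1,-1,-1,-1,-1,-1,-1,-1,-1,-1]
}}

```text
clock: 23.98
tool_pos: [0.5598, -0.0702, 0.4885]
eef_rot: [0.347, 0.762, -0.233, 0.495]
contact_force: [-0.3, -0.6, -0.3]
opening: 0.405
finger_force: 25.0
```

```bash
python3 st.py
python3 - <<'E'
from h import *
from path import fr
plan([.65,.10,.53],fr([1,0,0],[0,0,-1]),20)
E
```

```text
23.975 [ 0.5598 -0.0702  0.4885] [-0.09  0.4  -0.42  2.1   1.58  1.24 -0.83] [-0.3 -0.6 -0.3] 0.40471997991414066
[[-0.269, 0.759, 0.592], [0.297, 0.651, -0.699], [-0.916, -0.012, -0.401]]
rows 20 rot/row [-2.44, -1.12, -0.48]
[[-0.0006, 0.0089, -0.0041], [-0.0007, 0.0091, -0.0037], [-0.0009, 0.0092, -0.0033], [-0.001, 0.0094, -0.0029], [-0.0012, 0.0095, -0.0025], [-0.0013, 0.0096, -0.002], [-0.0014, 0.0096, -0.0016], [-0.0015, 0.0097, -0.0012], [-0.0016, 0.0097, -0.0007], [-0.0017, 0.0097, -0.0003], [-0.0018, 0.0097, 0.0002], [-0.0018, 0.0097, 0.0006], [-0.0019, 0.0096, 0.0011], [-0.002, 0.0095, 0.0015], [-0.002, 0.0094, 0.002], [-0.002, 0.0093, 0.0024], [-0.0021, 0.0092, 0.0028], [-0.0021, 0.0091, 0.0033], [-0.0021, 0.0089, 0.0037], [-0.0021, 0.0087, 0.0041]]
```

>>> {"api": "play_rows", "payload": {
  "translation": [
    [-0.001,0.009,-0.004],
    [-0.001,0.009,-0.004],
    [-0.001,0.009,-0.003],
    [-0.001,0.009,-0.003],
    [-0.001,0.009,-0.002],
    [-0.001,0.01,-0.002],
    [-0.001,0.01,-0.002],
    [-0.002,0.01,-0.001],
    [-0.002,0.01,-0.001],
    [-0.002,0.01,0],
    [-0.002,0.01,0],
    [-0.002,0.01,0.001],
    [-0.002,0.01,0.001],
    [-0.002,0.01,0.002],
    [-0.002,0.009,0.002],
    [-0.002,0.009,0.002],
    [-0.002,0.009,0.003],
    [-0.002,0.009,0.003],
    [-0.002,0.009,0.004],
    [-0.002,0.009,0.004]
  ],
  "delta_rot": [
    [-2.44,-1.12,-0.48],
    [-2.44,-1.12,-0.48],
    [-2.44,-1.12,-0.48],
    [-2.44,-1.12,-0.48],
    [-2.44,-1.12,-0.48],
    [-2.44,-1.12,-0.48],
    [-2.44,-1.12,-0.48],
    [-2.44,-1.12,-0.48],
    [-2.44,-1.12,-0.48],
    [-2.44,-1.12,-0.48],
    [-2.44,-1.12,-0.48],
    [-2.44,-1.12,-0.48],
    [-2.44,-1.12,-0.48],
    [-2.44,-1.12,-0.48],
    [-2.44,-1.12,-0.48],
    [-2.44,-1.12,-0.48],
    [-2.44,-1.12,-0.48],
    [-2.44,-1.12,-0.48],
    [-2.44,-1.12,-0.48],
    [-2.44,-1.12,-0.48]
  ],
  "grip": [-1,-1,-1,-1,-1,-1,-1,-1,-1,-1,-1,-1,-1,-1,-1,-1,-1,-1,-1,-1]
}}

```text
clock: 26.48
tool_pos: [0.6521, 0.0996, 0.532]
eef_rot: [0.0, 0.707, -0.001, 0.707]
contact_force: [-0.3, 0.4, -1.3]
opening: 0.41
finger_force: 25.0
```

>>> {"api": "play_rows", "payload": {
  "translation": [
    [0,0,0],
    [0,0,0],
    [0,0,0],
    [0,0,0],
    [0,0,0],
    [0,0,0]
  ],
  "delta_rot": [
    [0,0,0],
    [0,0,0],
    [0,0,0],
    [0,0,0],
    [0,0,0],
    [0,0,0]
  ],
  "grip": [-1,-1,-1,-1,-1,-1]
}}

```text
clock: 27.22
tool_pos: [0.6514, 0.1013, 0.5324]
eef_rot: [-0.001, 0.706, -0.0, 0.708]
contact_force: [-0.2, 0.2, -1.7]
opening: 0.405
finger_force: 25.0
```

```bash
python3 st.py
python3 - <<'E'
from h import *
im=r.snapshot("scene");cv2.imwrite("pics/s8.png",cv2.resize(im,(800,600)));print(r.get_state()["qd"].round(3))
E
```

```text
27.225 [0.6514 0.1013 0.5324] [-0.03  0.51 -0.51  2.23  2.66  1.27 -1.15] [-0.2  0.2 -1.7] 0.40503281743795827
[[0.002, -0.001, 1.0], [-0.002, 1.0, 0.001], [-1.0, -0.002, 0.002]]
[ 0.001  0.001 -0.    -0.     0.    -0.     0.001]
```

View pics/s8.png

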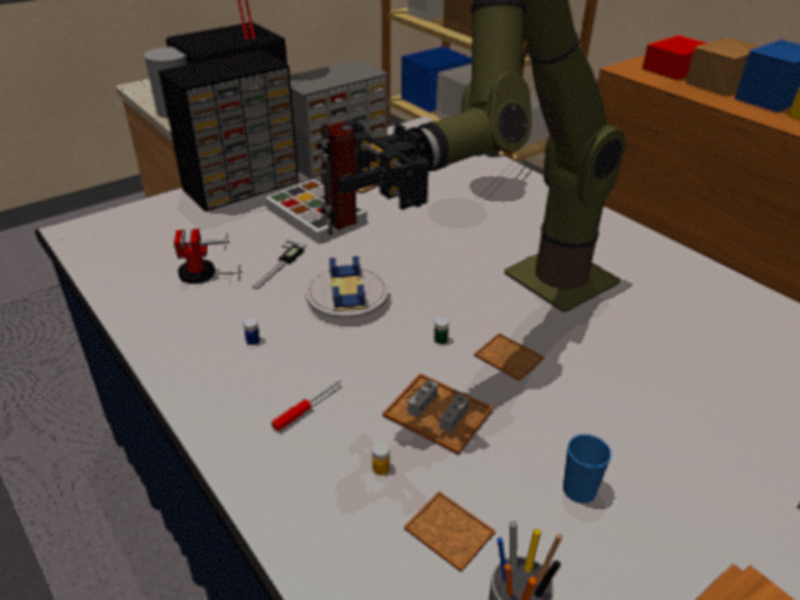

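The wagon stands on end at (340,175) with its wheels towards the far side. Both weights are in the tray at (423,398) and (455,412), and everything else is where it was. Handing in.

```bash
python3 -c "
from plant import r
print(r.finish_job())"
```

```text
the job is handed in; nothing more can be done
None
```

The job is handed in, at about 27 s of the 58 s allowed: the weight lies flat in the tray's empty half beside its twin, and the wagon is held still on end, wheels facing you, with its lowest point roughly 44 cm above the bench.

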